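# Snap in a tip refill and take off its cover

## Task

A refill for pipette tips - a blue tray of tips clipped inside its clear cover - has only been set loosely on the red tip box in the angled stand. Press it straight down into the box, firmly but without crushing it, until both ends of the tray have snapped fully home; then lift the cover off on its own, leaving the tray latched in the box, and set it down (do not drop it) on the green mat, standing upright with its open side down. Leave the other things on the bench where they are.

Things in the scene. Friction and masses are not known exactly. Their poses are not given: they have to be found in the camera images.
- tipbox: Red tip box, open at the top, 84 x 128 x 58 mm (its x, y, z), fixed in a white angled stand (150 mm square foot) that is fixed to the bench. Origin: centre of the box's underside. z is the box's axis, square to its mouth, leaning 30 deg from vertical; x points up the slope, away from the low front side; y is level, along the long side. Over 60 N between tray and box crushes the tray.
- latch_l_nose (a point): Tip of the sprung latch tooth (62 mm wide along x, yellow) in the box's +y end wall, 55.5 mm from the box's axis and 44.8 mm up it; it gives 2.5 mm outwards as the tray's end passes. Snapping in both ends takes 9 to 18 N along the box's -z, felt as a drop in force, 11 mm of travel to a hard stop; a latched end cannot be pulled up.
- latch_r_nose (a point): The same for the latch in the box's -y end wall. One end may snap first and leave the tray leaning (up to 0.1 rad about x) and jammed, with the other end up: then press on the dome above that end, some 35 mm along y from its middle.
- tray_mid (a point): Blue tray: plate 80 x 116 x 4 mm, skirt 34 mm deep below it, 96 tips standing 14 mm above it; about 0.12 kg. The point is the plate's centre; axes as the box's. At the start it sits loose on the latches' slopes inside the cover, the point at z = 79 mm in the box's frame; snapped fully home it is at z = 68 mm (x and y within 3 mm of the box's axis).
- cover_mid (a point): Clear cover, open below: skirt 88 x 126 mm (x, y), 32 mm high, its flat shoulder carrying a grip dome 58 x 96 mm (x, y), 28 mm high; 60 mm high in all, about 0.06 kg. The point is on its axis half-way up: rim 30 mm below, shoulder 2 mm above. z points out of the dome; x and y as the box's at the start. At the start it is 23 mm above tray_mid along z (ribs bear on the tray).
- dome_top (a point): Centre of the flat top of the cover's dome, 30 mm above cover_mid along z; pressing here presses the tray. The dome's 58 mm width (x) is where to grip; the shoulder beside it is 15 mm wide. Two sprung clips in the cover cling to the tray's long edges: it takes 4 to 9 N along z to part them, much more than the tray's weight, so an unlatched tray comes along with the cover.
- mat: Green bench mat, 200 x 240 x 3 mm (its x, y, z), fixed flat on the bench; origin at the centre of its underside.
- vortex_mid (a point): Vortex mixer, white tapering body on a grey foot 150 x 125 mm, black rubber cup on top, 166 mm high, 2.6 kg; the point is its centre half-way up. Leave alone.
- rack_mid (a point): Red microtube rack with a few yellow-capped tubes, 92 x 190 mm, 57 mm high with its tubes, 0.4 kg; the point is 18 mm above the bench at its centre. Leave alone.
- bottle_mid (a point): Reagent bottle with a blue cap, 70 mm in diameter, 145 mm high, 0.42 kg; the point is its centre half-way up. Leave alone.
Mind the look-alikes: they are no part of the job. Leave any turquoise look-alike of the part that bears cover_mid alone. Leave any orange look-alike of the part that bears tipbox alone.

How it is judged:
On the way, in this order (a step that is already met when the one before it is completed fails the run):
1. the tray is snapped fully home in the box at both ends (z of tray_mid in the frame of tipbox below 0.07 m and angle between the z axis of tray_mid and the z axis of tipbox, either way round below 0.03 rad), for 0.2 s.
2. the cover is lifted clear while the tray stays home in the box (z of cover_mid in the frame of tipbox above 0.125 m and z of tray_mid in the frame of tipbox below 0.0705 m), for 0.2 s.
At the end, for the whole second after the job is handed in: The tray sits snapped home in the box (tray_mid 65.5 to 70.5 mm up the box's axis, square to it within 0.03 rad) and the cover stands released and at rest on the mat, open side down, upright within 0.08 rad, its centre within 65 mm (x) and 80 mm (y) of the mat's centre in the mat's frame (z of tray_mid in the frame of tipbox between 0.0655 and 0.0705 m and angle between the z axis of tray_mid and the z axis of tipbox, either way round below 0.03 rad and x of cover_mid in the frame of mat between -0.065 and 0.065 m and y of cover_mid in the frame of mat between -0.08 and 0.08 m and height (world z) of cover_mid between 0.029 and 0.037 m and angle between cover_mid's own z axis and vertical below 0.08 rad); the robot touches nothing.
It fails at once if the tray is crushed: more than 60 N between tray and box (contact force between tray and tipbox above 60 N).
It fails at once if the cover is dropped: let go more than about 20 mm above the mat or bench, away from the box (contact force between each of the fingers, the arm and cover below 0.01 N and horizontal distance between cover_mid and tray_mid above 0.12 m and height (world z) of cover_mid above 0.055 m).
It fails at once if a bystander is moved more than 20 mm (distance of any of vortex_mid, rack_mid, bottle_mid from where it was at the start of the episode above 0.02 m).
It also fails if it takes over 58 s, if anything falls off the work surface, if the arm or the gripper's body presses on something with over 40 N, if the wrist force passes 120 N, or if a joint passes its speed limit or range.

## Robot

A 6-joint arm with a two-finger parallel gripper is mounted at the origin on the work surface. World frame = base frame: x ahead of the robot, y to its left, z up, the work surface at z = 0. Lengths are in m, angles in rad, forces in N, time in s.
With the tool pointing down it reaches from about 0.25 to 0.775 m from the base axis. Payload 4 kg.
Tool frame: the origin (TCP) lies midway between the tips of the shut fingers; the grasp point (between the pads) lies 19 mm behind it; z points along the fingers, x is the direction in which the jaws open and shut, and the axes are right-handed (so a half turn about z gives the same grasp; the last joint's range is limited). The gripper opens to 94 mm and grips with 3 to 60 N. Pads are 16 mm wide; open, the fingers measure 119 mm over their backs; the gripper's body (75 mm by 177 mm) begins 78 mm behind the grasp point.
Start: joints at [-1.416, 0.087, 1.371, -0, 1.684, -0.103], TCP at [0.14, -0.532, 0.168] pointing down, gripper open.
Joint ranges: [-3.1, 3.1], [-0.76, 2.03], [0.27, 2.55], [-1.08, 4.22], [0.17, 2.65], [-2.57, 2.57]. Speed limits (rad/s): [2.79, 2.79, 3.14, 3.14, 3.14, 3.14].

## Interface

Orientations are given as [roll, pitch, yaw] about the fixed x, y, z axes, in that order (R = Rz(yaw) Ry(pitch) Rx(roll)).
In Python, from bench import robot gives the robot as it stands.
- The arm moves only by the shell command python3 -m handwheel 'ROWS'. ROWS is a JSON object of lists of equal length, an entry for each row: "delta_pos": the shift along the tool's x, y, z in mm, a list of three; "rotation": the turn, a rotation vector about the tool's x, y, z in rad, a list of three; "claw": the closure, from -1 (fully open) to 1 (shut). In form: {"delta_pos": [[tx, ty, tz], ...], "rotation": [[wx, wy, wz], ...], "claw": [claw, ...]}. A call has exactly 8 rows; each row shifts and turns the commanded pose from where the row before left it, along the tool's axes as they then stand; what a row does not reach is not made up. A row lasts 1/8 s, in which the tool goes at most 62.5 mm and 10.7 degrees, less where a joint would pass 70% of its speed; a pose out of reach is approached as far as the arm can. A call with a gripper value outside its range is refused whole. The fingers move at their own pace and stop on an object; the grip force is fixed at half the most. Time passes only in rows, so rows that do not move let the fingers close, or fill a call up. It gives the time, the measured TCP pose, the force and the opening at its end, in the units of the state.
- robot.get_obs(): the state, without advancing time (a new reading comes with each control period).
- robot.snapshot(name): name is "scene" or "side" or "wrist"; returns a dict with "color" (420x560x3 uint8, red, green, blue), "intrinsics" (3x3 intrinsics, pixels), "eye" and "rotation" of the camera in the world. Camera axes: x right, y down, z forward; pixel columns grow to the right and rows downward; lengths in m; the calibration is good to about 2 mm. A picture is of the moment at which its call begins. There is no depth.
- robot.close_job(): hands the job in, once; it reports no verdict.
The state is a dict: "time": time; "joint_positions": joint angles; "qvel": joint speeds; "joint_torque": joint torques, N m; "tool_pos": TCP position; "ee_rot": TCP orientation; "wrist_force": force on the tool from outside, world axes, zero at the start; "wrist_torque": the same for the moment, N m; "width": finger opening in m.
Only numpy, scipy, OpenCV 4.12 (cv2) and the standard library are available. Lean on these libraries where they do the work, as an engineer would, in place of code of your own. Each camera call takes 0.05 s, during which the arm holds its last target.

## Working session

There is one attempt and no reset: what is moved stays moved. The work goes in short steps, Python scripts to look and compute and a shell command to move; the robot and the scene stay as the last step left them, time stands still between calls to the robot, and variables do not carry over. Pictures are saved under pics/ and viewed, and the job is handed in when it is done.

```bash
mkdir -p pics; ls; python3 - <<'E'
from bench import robot
import cv2,numpy as np,json
o=robot.get_obs()
for k,v in o.items(): print(k,np.round(v,4))
for n in ["scene","side","wrist"]:
    s=robot.snapshot(n); cv2.imwrite(f"pics/{n}0.png",s["color"][:,:,::-1])
    print(n,np.round(s["intrinsics"],1).tolist(),np.round(s["eye"],4),np.round(s["rotation"],4).tolist())
E
```

```text
pics
time 0.0
joint_positions [-1.4161  0.0879  1.3723 -0.      1.6836 -0.1031]
qvel [-0.0012 -0.0023  0.0002  0.0018 -0.0001  0.0005]
joint_torque [-1.00000e-04 -3.40174e+01 -3.02430e+01  7.18000e-02  3.30000e-02
 -2.00000e-04]
tool_pos [ 0.1401 -0.5312  0.1667]
ee_rot [-3.1414e+00  2.2000e-03 -1.3130e+00]
wrist_force [0.4127 0.346  0.7084]
wrist_torque [ 0.0435 -0.0393  0.0586]
width 0.0939
scene [[393.7, 0.0, 276.5], [0.0, 393.7, 214.1], [0.0, 0.0, 1.0]] [1.286  0.4308 0.9226] [-2.321, 0.0155, 2.0902]
side [[515.7, 0.0, 286.2], [0.0, 515.7, 201.1], [0.0, 0.0, 1.0]] [0.2477 1.0372 0.8733] [-2.1813, -0.0089, -2.8609]
wrist [[338.3, 0.0, 279.9], [0.0, 338.3, 208.8], [0.0, 0.0, 1.0]] [ 0.2087 -0.5125  0.383 ] [2.8922, 0.0009, -1.3139]
```

View pics/scene0.png

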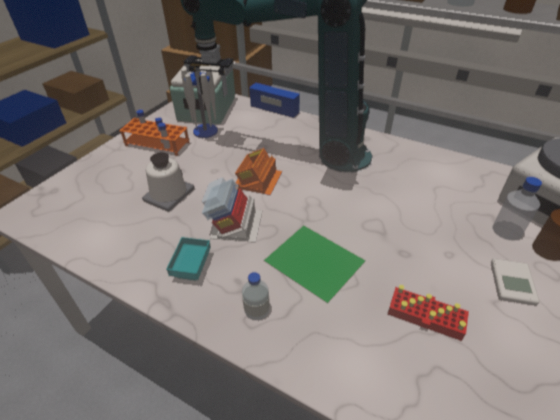

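View pics/side0.png

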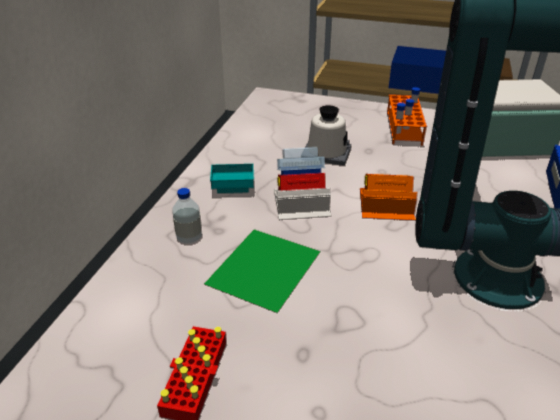

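View pics/wrist0.png

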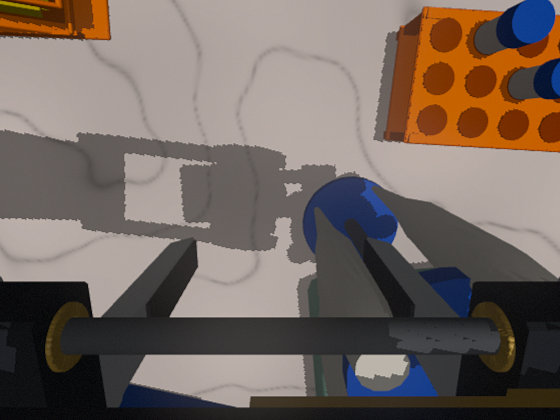

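The scene view shows the box in its stand at about (230,212), the mat at (315,262), the orange look-alike at (257,172) and the turquoise one at (190,258). Next I'll crop for detail.

```bash
cat > h.py <<'E'
import numpy as np,cv2
from scipy.spatial.transform import Rotation as Ro
from bench import robot
def R(e): return Ro.from_euler('xyz',e).as_matrix()
def snap(n): 
    s=robot.snapshot(n); s['R']=np.array(s['rotation']); 
    if s['R'].size==3: s['R']=R(s['R'])
    s['K']=np.array(s['intrinsics']); s['eye']=np.array(s['eye']); return s
def ray(s,uv): 
    d=s['R']@np.linalg.inv(s['K'])@np.array([uv[0],uv[1],1.]); return d/np.linalg.norm(d)
def onz(s,uv,z): d=ray(s,uv); return s['eye']+d*(z-s['eye'][2])/d[2]
def proj(s,p): q=s['K']@(s['R'].T@(np.array(p)-s['eye'])); return q[:2]/q[2]
def tri(obs):
    A=np.zeros((3,3));b=np.zeros(3)
    for s,uv in obs: d=ray(s,uv);P=np.eye(3)-np.outer(d,d);A+=P;b+=P@s['eye']
    return np.linalg.solve(A,b)
E
python3 - <<'E'
from h import *
for n,(x0,y0,x1,y1) in dict(scene=(170,150,290,240),side=(240,130,360,220)).items():
    s=snap(n); c=s['color'][:,:,::-1]
    cv2.imwrite(f'pics/{n}1c.png',cv2.resize(c[y0:y1,x0:x1],None,fx=6.6,fy=6.6,interpolation=cv2.INTER_CUBIC))
    hsv=cv2.cvtColor(s['color'],cv2.COLOR_RGB2HSV)
    m=cv2.inRange(hsv,(45,150,50),(75,255,255)); cs,_=cv2.findContours(m,0,2); k=max(cs,key=cv2.contourArea)
    q=cv2.approxPolyDP(k,6,True)[:,0]; print(n,q.tolist()); P=np.array([onz(s,p,.003) for p in q]); print(P.round(4).tolist(),P.mean(0).round(4))
E
```

```text
Traceback (most recent call last):
ValueError: max() iterable argument is empty
```

```bash
python3 - <<'E'
from h import *
for n in ['scene','side']:
    s=snap(n); c=np.ascontiguousarray(s['color']); print(c.dtype,c[262,315],c[270,265])
    hsv=cv2.cvtColor(c,cv2.COLOR_RGB2HSV); print(hsv[262,315],hsv[270,265])
    m=cv2.inRange(hsv,(45,100,40),(85,255,255)); cs,_=cv2.findContours(m,cv2.RETR_EXTERNAL,cv2.CHAIN_APPROX_NONE); k=max(cs,key=cv2.contourArea)
    q=cv2.approxPolyDP(k,6,True)[:,0]; print(n,q.tolist()); P=np.array([onz(s,p,.003) for p in q]); print(P.round(4).tolist(),P.mean(0).round(4))
    x0,y0,x1,y1=dict(scene=(170,150,290,240),side=(240,130,360,220))[n]
    cv2.imwrite(f'pics/{n}1c.png',cv2.resize(c[y0:y1,x0:x1,::-1],None,fx=6.6,fy=6.6,interpolation=cv2.INTER_CUBIC))
E
```

```text
uint8 [ 65 131  76] [177 167 163]
[ 65 128 131] [  9  20 177]
scene [[303, 227], [266, 260], [327, 301], [363, 261]]
[[0.4485, 0.0366, 0.003], [0.6299, 0.0025, 0.003], [0.6749, 0.2259, 0.003], [0.4909, 0.2613, 0.003]] [0.561  0.1316 0.003 ]
uint8 [207 194 187] [ 15 134  47]
[ 11  25 207] [ 68 226 134]
side [[253, 230], [205, 284], [277, 311], [319, 251]]
[[0.6334, -0.002, 0.003], [0.6749, 0.228, 0.003], [0.4849, 0.2615, 0.003], [0.4412, 0.0318, 0.003]] [0.5586 0.1298 0.003 ]
```

View pics/scene1c.png

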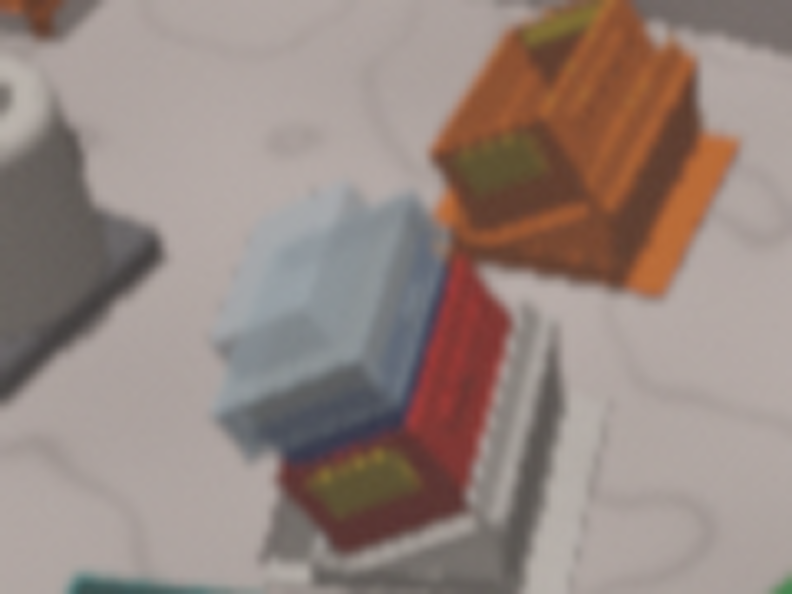

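View pics/side1c.png

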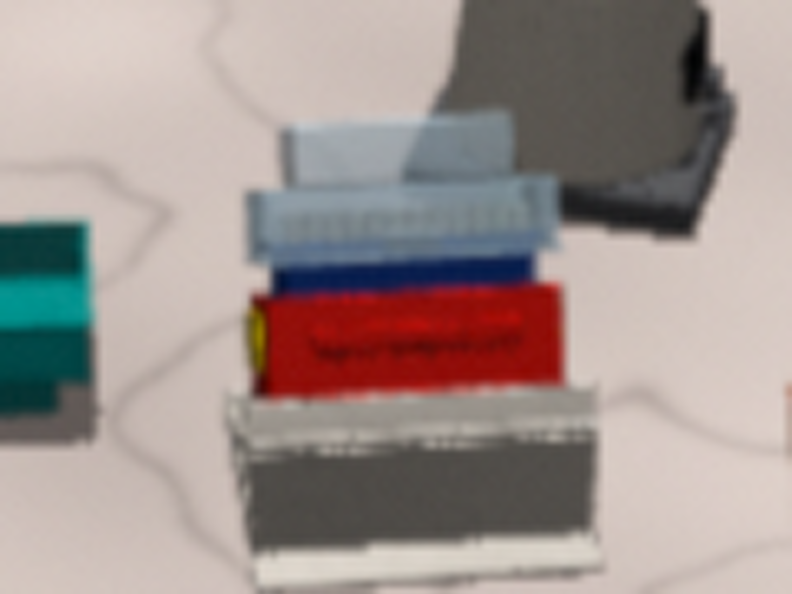

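```bash
python3 - <<'E'
from h import *
a=snap('scene');b=snap('side')
A=lambda u,v:(a,(170+(u+.5)/6.6-.5,150+(v+.5)/6.6-.5)); B=lambda u,v:(b,(240+(u+.5)/6.6-.5,130+(v+.5)/6.6-.5))
pts={'mouth+x-y':(A(403,437),B(253,297)),'mouth+x+y':(A(458,258),B(562,285)),
'shoulder+x-y':(A(363,365),B(247,190)),'shoulder+x+y':(A(410,195),B(555,178)),
'dome+x-y':(A(315,330) ,B(285,130)),'dome+x+y':(A(350,188),B(512,112))}
for k,(p,q) in pts.items():
    P=tri([p,q]); print(k,P.round(4),(proj(a,P)-p[1]).round(1),(proj(b,P)-q[1]).round(1))
for k in range(0,6,2):
    K=list(pts); d=tri(pts[K[k+1]])-tri(pts[K[k]]); print(d.round(4),np.linalg.norm(d),np.degrees(np.arctan2(d[1],d[0])))
# vortex etc
for n,s in(('scene',a),('side',b)):
    pass
for nm,s,uv,z in [('vortex',a,(162,160),.16),('vortex',b,(329,113),.16),('bottle',a,(254,279),.14),('bottle',b,(183,192),.14),('teal',a,(190,258),.03),('teal',b,(233,178),.03),('orange',a,(257,172),.05),('orange',b,(389,197),.05)]: print(nm,onz(s,uv,z).round(3))
E
```

```text
mouth+x-y [ 0.6035 -0.1351  0.1053] [-0.1 -0.4] [-0.2  0.4]
mouth+x+y [ 0.4806 -0.1869  0.1029] [-0.1 -0.3] [-0.2  0.3]
shoulder+x-y [ 0.6099 -0.1475  0.1496] [-0.1 -0.4] [-0.3  0.4]
shoulder+x+y [ 0.4902 -0.205   0.1433] [-0.2 -0.5] [-0.3  0.5]
dome+x-y [ 0.6045 -0.1782  0.1587] [-0.6 -1.7] [-1.   1.7]
dome+x+y [ 0.5148 -0.2218  0.1605] [-0.4 -1.1] [-0.6  1.2]
[-0.1228 -0.0518 -0.0024] 0.13332383955383598 -157.15298378416767
[-0.1196 -0.0575 -0.0063] 0.13290684773951994 -154.31627118993134
[-0.0897 -0.0436  0.0018] 0.09977670627221032 -154.0787836167407
vortex [ 0.535 -0.455  0.16 ]
vortex [ 0.529 -0.456  0.16 ]
bottle [0.795 0.072 0.14 ]
bottle [0.794 0.065 0.14 ]
teal [ 0.753 -0.187  0.03 ]
teal [ 0.763 -0.194  0.03 ]
orange [ 0.317 -0.221  0.05 ]
orange [ 0.294 -0.199  0.05 ]
```

```bash
cat >> h.py <<'E'
def box(yaw_y=-155.,tilt=30.,M=(.5420,-.161,.104)):
    h=np.radians(yaw_y-90); t=np.radians(tilt)
    xb=np.array([np.cos(t)*np.cos(h),np.cos(t)*np.sin(h),np.sin(t)])
    zb=np.array([-np.sin(t)*np.cos(h),-np.sin(t)*np.sin(h),np.cos(t)])
    yb=np.cross(zb,xb); O=np.array(M)-.042*xb-.058*zb
    return O,np.c_[xb,yb,zb]
def tool():
    o=robot.get_obs(); return np.array(o['tool_pos']),R(o['ee_rot']),o
def plan(p1,R1):
    p,Rt,o=tool(); print('shift tool mm',(Rt.T@(p1-p)*1e3).round(1),'after turn',(R1.T@(p1-p)*1e3).round(1),'rot',Ro.from_matrix(Rt.T@R1).as_rotvec().round(4))
E
python3 -c "
from h import *
O,B=box(); Rt=np.c_[-B[:,0],B[:,1],-B[:,2]]
print(O,B.round(3)); plan(O+B@[0,0,.262],Rt)"
python3 -m handwheel '{"delta_pos":[[0,0,-55],[0,0,-55],[0,0,-50],[-13.3,-56.4,0],[-13.3,-56.4,0],[-13.3,-56.4,0],[-13.3,-56.4,0],[-13.3,-56.4,0]],"rotation":[[0,0,0],[0,0,0],[0,0,0],[0,0,0],[0,0,0],[0,0,0],[0,0,0],[0,0,0]],"claw":[1,1,1,1,1,1,1,1]}'
```

```text
[ 0.54511599 -0.16768227  0.03277053] [[-0.366 -0.906  0.211]
 [ 0.785 -0.423 -0.453]
 [ 0.5   -0.     0.866]]
shift tool mm [-119.9 -507.6  -91.9] after turn [ -70.1 -520.8  -65.7] rot [-0.0467 -0.522  -0.1744]
time: 1.4
tool_pos: [0.3974, -0.3946, 0.328]
ee_rot: [-3.141, -0.001, -1.313]
wrist_force: [-0.7, -0.5, 0.3]
width: 0.0177
```

```bash
python3 -m handwheel '{"delta_pos":[[-13.3,-56.4,0],[-13.3,-56.4,0],[-13.3,-56.4,0],[-13.3,-56.4,0],[0,0,0],[0,0,0],[0,0,0],[0,0,0]],"rotation":[[0,0,0],[0,0,0],[0,0,0],[0,0,0],[-0.0117,-0.1305,-0.0436],[-0.0117,-0.1305,-0.0436],[-0.0117,-0.1305,-0.0436],[-0.0117,-0.1305,-0.0436]],"claw":[1,1,1,1,1,1,1,1]}'
python3 - <<'E'
from h import *
O,B=box(); Rt=np.c_[-B[:,0],B[:,1],-B[:,2]]
plan(O+B@[0,0,.262],Rt)
print(tool()[2]['joint_positions'])
s=snap('wrist'); cv2.imwrite('pics/w2.png',s['color'][:,:,::-1])
s=snap('side'); cv2.imwrite('pics/s2.png',s['color'][:,:,::-1])
E
```

```text
time: 2.4
tool_pos: [0.5782, -0.2717, 0.3064]
ee_rot: [-3.13, 0.52, -1.134]
wrist_force: [0.7, 0.2, 0.5]
width: 0.0006
shift tool mm [ 43.  -13.6  29.4] after turn [ 43.1 -14.   29.1] rot [-0.0114 -0.0036  0.0004]
[-0.67111773  0.76299687  0.27695266  0.41587883  2.52904311  0.75658978]
```

View pics/w2.png

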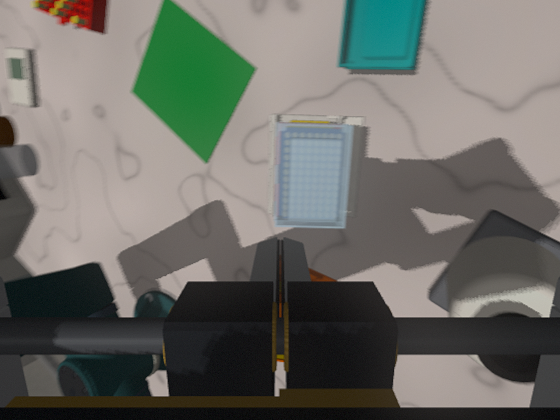

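View pics/s2.png

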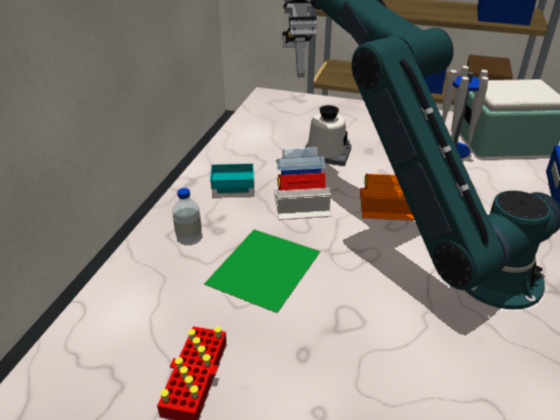

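The wrist view shows the refill from almost straight above, with the skirt spanning about (275..350, 122..228). The side view shows the arm clear of everything. I'll zoom in.

```bash
python3 - <<'E'
from h import *
s=snap('wrist'); c=s['color'][105:240,250:380,::-1]
cv2.imwrite('pics/w3.png',cv2.resize(c,None,fx=4.4,fy=4.4,interpolation=cv2.INTER_CUBIC))
O,B=box()
for n,q in dict(domeTop=[(x,y,.132) for x in(-.029,.029) for y in(-.048,.048)],skirtTop=[(x,y,.104) for x in(-.044,.044) for y in(-.063,.063)]).items():
    print(n,[((proj(s,O+B@np.array(p))-[250,105])*4.4).round(0).tolist() for p in q])
E
```

```text
domeTop [[412.0, 118.0], [397.0, 497.0], [175.0, 120.0], [174.0, 498.0]]
skirtTop [[451.0, 57.0], [431.0, 522.0], [114.0, 59.0], [118.0, 524.0]]
```

View pics/w3.png

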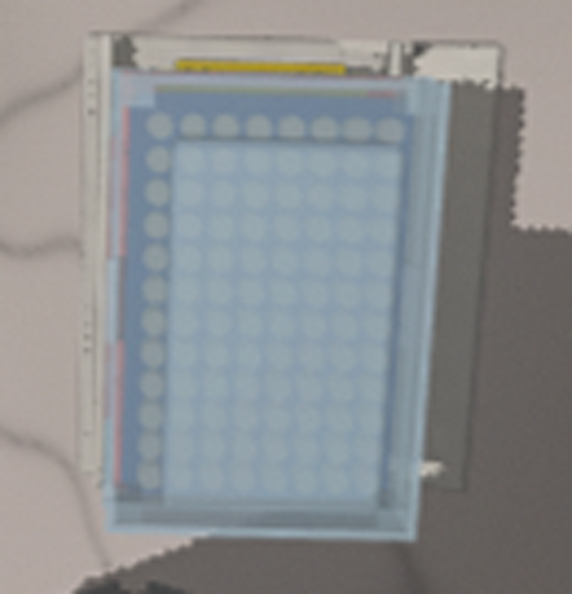

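```bash
python3 - <<'E'
from h import *
s=snap('wrist'); O,B=box()
f=lambda u,v:np.array([250+(u+.5)/4.4-.5,105+(v+.5)/4.4-.5])
D=[((-.029,-.048,.132),(403,142)),((-.029,.048,.132),(378,505)),((.029,-.048,.132),(173,142)),((.029,.048,.132),(163,500)),
((-.044,-.063,.104),(450,80)),((-.044,.063,.104),(415,540)),((.044,-.063,.104),(110,73)),((.044,.063,.104),(106,533))]
for p,uv in D:
    d=ray(s,f(*uv)); n=B[:,2]; q=s['eye']+d*((O+n*p[2]-s['eye'])@n)/(d@n); print(p,(1e3*(B.T@(q-O)-p)).round(1))
P=np.array([p for p,_ in D]);U=np.array([f(*u) for _,u in D])
ok,rv,tv=cv2.solvePnP(P,U,s['K'],None)
Rb=s['R']@cv2.Rodrigues(rv)[0]; t=s['R']@tv[:,0]+s['eye']
print('pnp O',t.round(4),'dO in box',(B.T@(t-O)*1e3).round(1),'axes',Rb.round(3).tolist(),'tilt',np.degrees(np.arccos(Rb[2,2])),'yaw y',np.degrees(np.arctan2(Rb[1,1],Rb[0,1])))
print((cv2.projectPoints(P,rv,tv,s['K'],None)[0][:,0]-U).round(1).tolist())
E
```

```text
(-0.029, -0.048, 0.132) [ 2.8  4.3 -0. ]
(-0.029, 0.048, 0.132) [ 5.7  1.4 -0. ]
(0.029, -0.048, 0.132) [1.7 4.  0. ]
(0.029, 0.048, 0.132) [ 4.1 -0.3 -0. ]
(-0.044, -0.063, 0.104) [ 0.8  4.1 -0. ]
(-0.044, 0.063, 0.104) [ 4.9  4.5 -0. ]
(0.044, -0.063, 0.104) [ 2.4  2.  -0. ]
(0.044, 0.063, 0.104) [4.4 1.9 0. ]
pnp O [ 0.5409 -0.1665  0.0293] dO in box [ 0.7  3.3 -4.5] axes [[-0.348, -0.915, 0.204], [0.803, -0.403, -0.439], [0.484, 0.011, 0.875]] tilt 28.938680356785106 yaw y -156.24122355687064
[[0.0, -0.2], [0.5, 1.3], [-0.4, -1.3], [-0.3, 1.3], [-1.0, 0.4], [-0.1, -0.9], [1.1, 0.4], [0.2, -0.9]]
```

```bash
cat >> h.py <<'E'
O0,B0=box(); O=O0+B0@[.002,.003,-.002]; B=box(-156.)[1]; RT=np.c_[-B[:,0],B[:,1],-B[:,2]]
def inbox(p): return B.T@(np.array(p)-O)
def st():
    p,Rt,o=tool(); print('t',o['time'],'TCP in box mm',(inbox(p)*1e3).round(1),'F box',(B.T@np.array(o['wrist_force'])).round(1),'T',np.round(o['wrist_torque'],2),'w',round(o['width']*1e3,1),'q',np.round(o['joint_positions'],2))
    plan(p,RT)
E
python3 -c "
from h import *
st(); plan(O+B@[0,0,.142],RT)"
```

```text
t 2.6 TCP in box mm [ 41.6   8.7 295.7] F box [ 1.   0.4 -0.6] T [-0.19 -0.08 -0.06] w 0.8 q [-0.67  0.76  0.27  0.41  2.53  0.76]
shift tool mm [0. 0. 0.] after turn [0. 0. 0.] rot [-0.0047 -0.0128  0.0145]
shift tool mm [ 39.8  -7.4 154.2] after turn [ 41.6  -8.7 153.7] rot [-0.0047 -0.0128  0.0145]
```

```bash
python3 -m handwheel '{"delta_pos":[[0,0,0],[8,-1.6,31],[8,-1.6,31],[8,-1.6,31],[8,-1.6,31],[8,-1,24],[0,0,0],[0,0,0]],"rotation":[[-0.005,-0.013,0.0145],[0,0,0],[0,0,0],[0,0,0],[0,0,0],[0,0,0],[0,0,0],[0,0,0]],"claw":[1,1,1,1,1,1,1,1]}'
python3 - <<'E'
from h import *
st(); plan(O+B@[0,0,.142],RT)
s=snap('wrist'); cv2.imwrite('pics/w4.png',s['color'][:,:,::-1])
s=snap('side'); cv2.imwrite('pics/s4.png',cv2.resize(s['color'][80:230,220:400,::-1],None,fx=4,fy=4,interpolation=cv2.INTER_CUBIC))
E
```

```text
time: 3.6
tool_pos: [0.5686, -0.2316, 0.1628]
ee_rot: [-3.138, 0.519, -1.149]
wrist_force: [0.0, -0.4, 0.3]
width: 0.0007
t 3.6 TCP in box mm [  4.2   1.5 148.6] F box [-0.2  0.2  0.4] T [-0.18 -0.06  0.  ] w 0.7 q [-0.64  0.6   0.82  0.3   2.16  0.63]
shift tool mm [0. 0. 0.] after turn [0. 0. 0.] rot [-0.0024 -0.0043  0.0029]
shift tool mm [ 4.2 -1.5  6.6] after turn [ 4.2 -1.5  6.6] rot [-0.0024 -0.0043  0.0029]
```

View pics/w4.png

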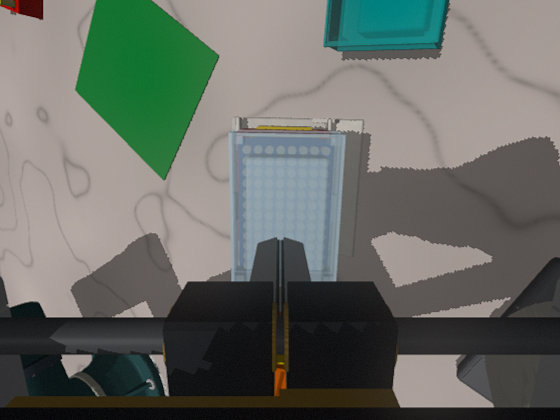

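View pics/s4.png

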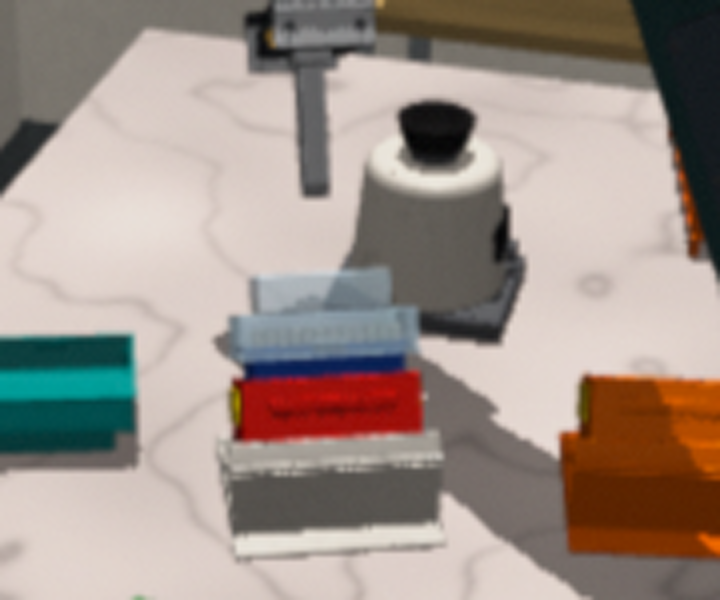

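```bash
python3 - <<'E'
from h import *
p,_,_=tool()
for n in('side','scene'):
    s=snap(n); print(n,proj(s,p),proj(s,O+B@[0,0,.132]),proj(s,O+B@[.029,0,.132]))
    cv2.imwrite(f'pics/{n}5.png',cv2.resize(s['color'][80:230,200:400,::-1] if n=='side' else s['color'][130:250,150:310,::-1],None,fx=4,fy=4,interpolation=cv2.INTER_CUBIC))
E
```

```text
side [299.06638047 142.73631158] [298.6566726  148.56867666] [300.17243942 148.38589974]
scene [209.31479905 184.81596381] [211.46132904 189.28609357] [218.84796284 186.06781707]
```

View pics/scene5.png

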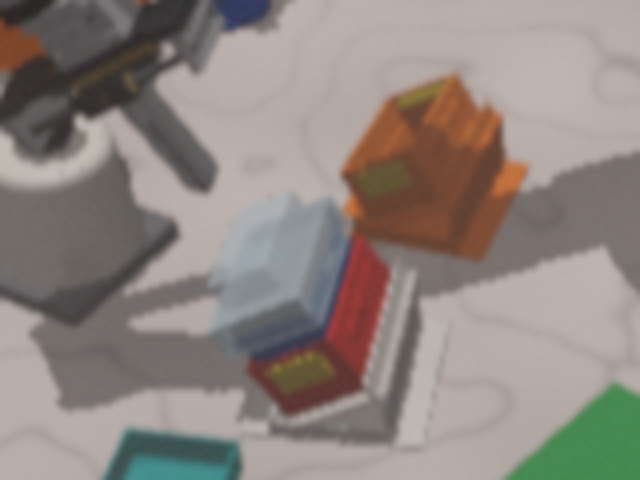

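View pics/side5.png

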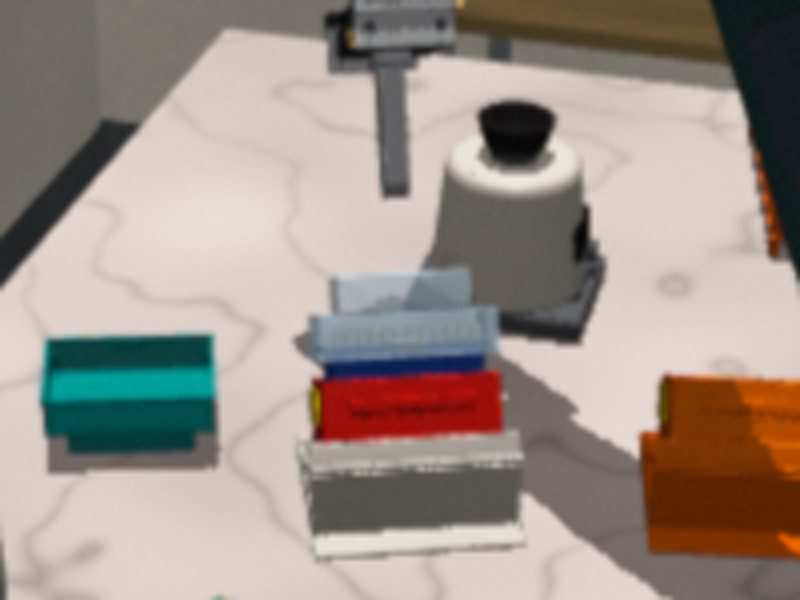

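```bash
python3 - <<'E'
from h import *
p,Rt,_=tool();a=snap('scene');b=snap('side')
P=tri([(a,(150+205/4,130+185/4)),(b,(200+395/4,80+193/4))]); print(P,p,'in tool',(Rt.T@(P-p)*1e3).round(1),'in box',inbox(P)*1e3, proj(a,P),proj(b,P))
w=snap('wrist'); print(proj(w,p),proj(w,p-.019*Rt[:,2]),proj(w,P)); print(Rt.T@(w['eye']-p)*1e3)
E
```

```text
[ 0.5765621  -0.25175256  0.19608215] [ 0.56836336 -0.23200394  0.16169236] in tool [  1.4   0.5 -40.5] in box [  2.11228555   2.41979724 188.20178505] [201.05946897 175.65872121] [298.44278591 128.83130224]
[280.37166628 232.55794201] [280.40306205 242.33740788] [283.05844111 256.47391443]
[-1.54755579e-01 -7.12198362e+01 -2.14820711e+02]
```

The triangulated finger tip sits about 40 mm behind the reported TCP. The two fixed cameras show this and the wrist view agrees. I'll go down gently and let the force show where contact really is.

```bash
python3 -m handwheel '{"delta_pos":[[4,-1.5,4],[0,0,3],[0,0,2],[0,0,2],[0,0,2],[0,0,1.5],[0,0,1.5],[0,0,0]],"rotation":[[0,0,0],[0,0,0],[0,0,0],[0,0,0],[0,0,0],[0,0,0],[0,0,0],[0,0,0]],"claw":[1,1,1,1,1,1,1,1]}'
python3 - <<'E'
from h import *
st()
p,Rt,_=tool();a=snap('scene');b=snap('side')
for k in(0,19,40,97,120): print(k,proj(a,p-k/1e3*Rt[:,2]).round(1),proj(b,p-k/1e3*Rt[:,2]).round(1))
cv2.imwrite('pics/sc6.png',cv2.resize(a['color'][100:250,140:310,::-1],None,fx=4,fy=4,interpolation=cv2.INTER_CUBIC))
cv2.imwrite('pics/si6.png',cv2.resize(b['color'][70:220,200:400,::-1],None,fx=4,fy=4,interpolation=cv2.INTER_CUBIC))
E
```

```text
time: 4.95
tool_pos: [0.5672, -0.2265, 0.1442]
ee_rot: [-3.14, 0.524, -1.151]
wrist_force: [-0.0, 1.0, 0.0]
width: 0.0007
t 4.95 TCP in box mm [ -0.6   0.7 129.9] F box [ 0.8 -0.4 -0.4] T [-0.18 -0.09  0.01] w 0.7 q [-0.63  0.6   0.86  0.3   2.13  0.62]
shift tool mm [0. 0. 0.] after turn [0. 0. 0.] rot [-0.0007  0.0001  0.0012]
0 [211.8 189.7] [298.9 149.3]
19 [208.1 185.4] [298.5 142.7]
40 [203.9 180.6] [298.1 135.3]
97 [192.3 167. ] [296.9 115.3]
120 [187.4 161.4] [296.5 107.2]
```

View pics/sc6.png

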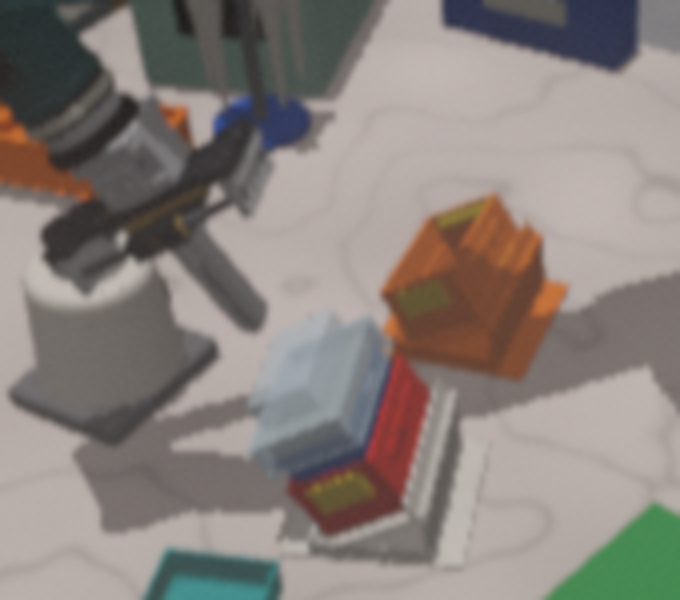

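View pics/si6.png

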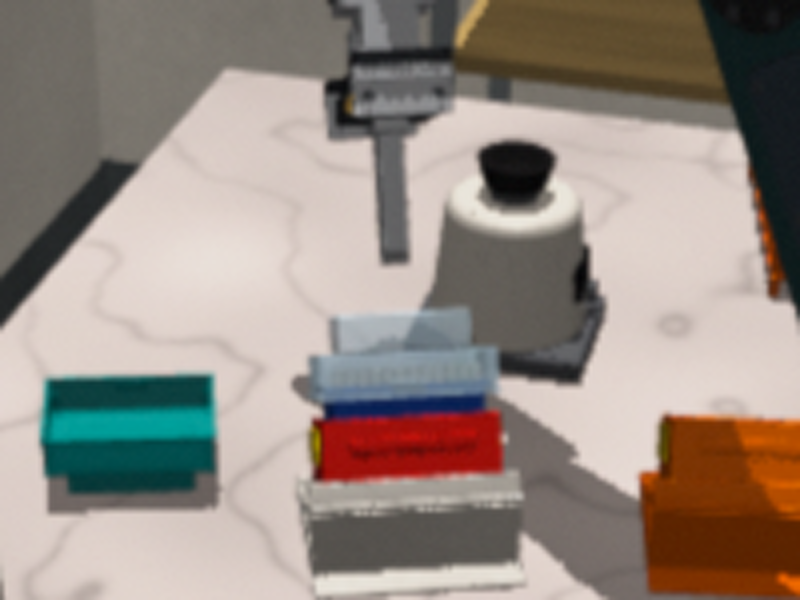

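No contact at a reported z of 130 mm, and both views still show the tip 40 mm above the dome. So the tip really is about 40 mm behind the reported TCP, and I expect contact at z≈92.

```bash
python3 -m handwheel '{"delta_pos":[[0,0,10],[0,0,8],[0,0,5],[0,0,4],[0,0,3],[0,0,2],[0,0,1],[0,0,0]],"rotation":[[0,0,0],[0,0,0],[0,0,0],[0,0,0],[0,0,0],[0,0,0],[0,0,0],[0,0,0]],"claw":[1,1,1,1,1,1,1,1]}'; python3 -c "
from h import *
st()"
```

```text
time: 6.05
tool_pos: [0.5606, -0.2116, 0.1158]
ee_rot: [-3.14, 0.523, -1.15]
wrist_force: [0.0, -0.3, -0.0]
width: 0.0003
t 6.05 TCP in box mm [-0.7  0.7 97. ] F box [-0.3  0.1  0.1] T [-0.26 -0.09 -0.05] w 0.3 q [-0.62  0.57  0.96  0.29  2.06  0.61]
shift tool mm [0. 0. 0.] after turn [0. 0. 0.] rot [-0.0009 -0.0002  0.0012]
```

```bash
python3 -m handwheel '{"delta_pos":[[0,0,1],[0,0,1],[0,0,1],[0,0,1],[0,0,1],[0,0,0.5],[0,0,0.5],[0,0,0]],"rotation":[[0,0,0],[0,0,0],[0,0,0],[0,0,0],[0,0,0],[0,0,0],[0,0,0],[0,0,0]],"claw":[1,1,1,1,1,1,1,1]}'; python3 -c "
from h import *
st()"
```

```text
time: 7.05
tool_pos: [0.561, -0.2108, 0.1141]
ee_rot: [-3.135, 0.516, -1.149]
wrist_force: [2.5, -5.3, 11.0]
width: 0.0007
t 7.05 TCP in box mm [-1.   0.  95.3] F box [ 0.4 -0.2 12.5] T [-0.19 -0.05  0.02] w 0.7 q [-0.62  0.56  0.97  0.29  2.05  0.61]
shift tool mm [0. 0. 0.] after turn [0. 0. 0.] rot [-0.0051 -0.0073  0.0023]
```

Contact at z≈95.5, and the arm gives about 3 N/mm. I'll keep pressing.

```bash
python3 -m handwheel '{"delta_pos":[[0,0,0.5],[0,0,0.5],[0,0,0.5],[0,0,0.5],[0,0,0.5],[0,0,0.5],[0,0,0],[0,0,0]],"rotation":[[0,0,0],[0,0,0],[0,0,0],[0,0,0],[0,0,0],[0,0,0],[0,0,0],[0,0,0]],"claw":[1,1,1,1,1,1,1,1]}'; python3 -c "
from h import *
st()"
```

```text
time: 8.05
tool_pos: [0.5606, -0.2098, 0.1121]
ee_rot: [-3.135, 0.515, -1.149]
wrist_force: [2.2, -6.2, 12.5]
width: 0.0006
t 8.05 TCP in box mm [-1.1 -0.1 93. ] F box [ 0.6  0.5 14.1] T [-0.17 -0.06  0.03] w 0.6 q [-0.62  0.56  0.97  0.29  2.04  0.6 ]
shift tool mm [0. 0. 0.] after turn [0. 0. 0.] rot [-0.0057 -0.0084  0.0025]
```

```bash
python3 -m handwheel '{"delta_pos":[[0,0,0.5],[0,0,0.5],[0,0,0.5],[0,0,0.5],[0,0,0.5],[0,0,0.5],[0,0,0],[0,0,0]],"rotation":[[0,0,0],[0,0,0],[0,0,0],[0,0,0],[0,0,0],[0,0,0],[0,0,0],[0,0,0]],"claw":[1,1,1,1,1,1,1,1]}'; python3 -c "
from h import *
st()"
```

```text
time: 9.05
tool_pos: [0.5576, -0.2074, 0.1074]
ee_rot: [-3.141, 0.521, -1.151]
wrist_force: [-1.0, -4.1, 8.2]
width: 0.0007
t 9.05 TCP in box mm [-0.4  1.7 87.3] F box [1.2 2.6 8.8] T [-0.23  0.51  0.25] w 0.7 q [-0.62  0.56  0.99  0.29  2.04  0.6 ]
shift tool mm [0. 0. 0.] after turn [0. 0. 0.] rot [-0.0004 -0.0024  0.0005]
```

```bash
python3 - <<'E'
from h import *
a=snap('scene');b=snap('side')
cv2.imwrite('pics/sc7.png',cv2.resize(a['color'][160:240,190:265,::-1],None,fx=7,fy=7,interpolation=cv2.INTER_CUBIC))
cv2.imwrite('pics/si7.png',cv2.resize(b['color'][130:225,260:345,::-1],None,fx=6,fy=6,interpolation=cv2.INTER_CUBIC))
E
```

```text
(no output)
```

View pics/sc7.png

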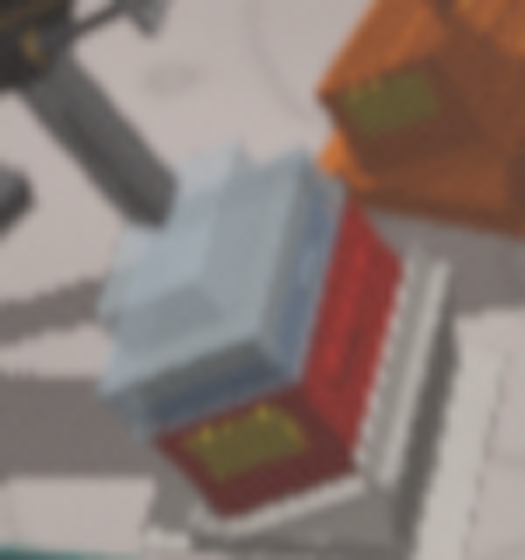

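View pics/si7.png

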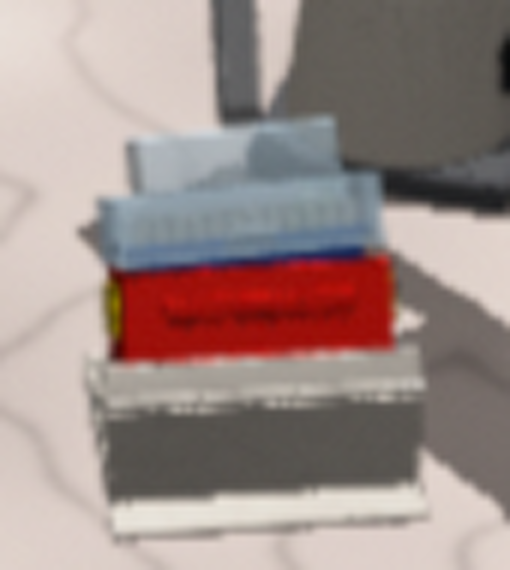

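The force dropped, and the side view shows the box's -y end down (left, around (110,265)). Blue still shows at the +y end (right, around (350,250)), so only one end has snapped. I'll press above +y.

```bash
python3 -m handwheel '{"delta_pos":[[0,0,-8],[0,0,-8],[0,17,0],[0,17,0],[0,0,4],[0,0,2],[0,0,1],[0,0,0]],"rotation":[[0,0,0],[0,0,0],[0,0,0],[0,0,0],[0,0,0],[0,0,0],[0,0,0],[0,0,0]],"claw":[1,1,1,1,1,1,1,1]}'; python3 -c "
from h import *
st()"
```

```text
time: 10.15
tool_pos: [0.5291, -0.2237, 0.1129]
ee_rot: [-3.14, 0.524, -1.15]
wrist_force: [-0.3, 0.3, -0.1]
width: 0.0005
t 10.15 TCP in box mm [-0.5 34.4 93.7] F box [ 0.3  0.1 -0.2] T [-0.2  -0.13 -0.01] w 0.5 q [-0.66  0.52  1.03  0.27  2.04  0.56]
shift tool mm [0. 0. 0.] after turn [0. 0. 0.] rot [-0.0005  0.0002  0.0018]
```

```bash
python3 -m handwheel '{"delta_pos":[[0,0,1],[0,0,1],[0,0,1],[0,0,1],[0,0,1],[0,0,0.5],[0,0,0.5],[0,0,0]],"rotation":[[0,0,0],[0,0,0],[0,0,0],[0,0,0],[0,0,0],[0,0,0],[0,0,0],[0,0,0]],"claw":[1,1,1,1,1,1,1,1]}'; python3 -c "
from h import *
st()"
```

```text
time: 11.15
tool_pos: [0.5278, -0.2216, 0.1084]
ee_rot: [-3.14, 0.523, -1.15]
wrist_force: [-0.8, -1.5, 3.0]
width: 0.0005
t 11.15 TCP in box mm [-0.7 34.7 88.6] F box [0.6 1.4 3.1] T [-0.29  0.03  0.09] w 0.5 q [-0.66  0.52  1.04  0.27  2.03  0.55]
shift tool mm [0. 0. 0.] after turn [0. 0. 0.] rot [-0.0011 -0.0011  0.0012]
```

```bash
python3 -m handwheel '{"delta_pos":[[0,0,0.6],[0,0,0.6],[0,0,0.6],[0,0,0.6],[0,0,0.6],[0,0,0],[0,0,0],[0,0,0]],"rotation":[[0,0,0],[0,0,0],[0,0,0],[0,0,0],[0,0,0],[0,0,0],[0,0,0],[0,0,0]],"claw":[1,1,1,1,1,1,1,1]}'; python3 -c "
from h import *
st()"
```

```text
time: 12.15
tool_pos: [0.5273, -0.2198, 0.1053]
ee_rot: [-3.14, 0.523, -1.15]
wrist_force: [1.5, -0.1, 0.6]
width: 0.0007
t 12.15 TCP in box mm [-0.7 34.5 85. ] F box [-0.4 -1.4  0.9] T [-0.16 -0.23 -0.07] w 0.7 q [-0.66  0.52  1.05  0.27  2.03  0.55]
shift tool mm [0. 0. 0.] after turn [0. 0. 0.] rot [-0.0011 -0.0002  0.0015]
```

```bash
python3 -m handwheel '{"delta_pos":[[0,0,0.7],[0,0,0.7],[0,0,0.7],[0,0,0.7],[0,0,0.7],[0,0,0],[0,0,0],[0,0,0]],"rotation":[[0,0,0],[0,0,0],[0,0,0],[0,0,0],[0,0,0],[0,0,0],[0,0,0],[0,0,0]],"claw":[1,1,1,1,1,1,1,1]}'; python3 - <<'E'
from h import *
st()
a=snap('scene');b=snap('side')
cv2.imwrite('pics/sc8.png',cv2.resize(a['color'][160:240,190:265,::-1],None,fx=7,fy=7,interpolation=cv2.INTER_CUBIC))
cv2.imwrite('pics/si8.png',cv2.resize(b['color'][130:225,260:345,::-1],None,fx=6,fy=6,interpolation=cv2.INTER_CUBIC))
E
```

```text
time: 13.15
tool_pos: [0.5273, -0.2199, 0.105]
ee_rot: [-3.137, 0.518, -1.15]
wrist_force: [2.3, -5.1, 9.8]
width: 0.0004
t 13.15 TCP in box mm [-0.9 34.4 84.8] F box [ 0.  -0.1 11.3] T [-0.11 -0.03  0.01] w 0.4 q [-0.66  0.51  1.06  0.27  2.02  0.55]
shift tool mm [0. 0. 0.] after turn [0. 0. 0.] rot [-0.0033 -0.0052  0.0018]
```

View pics/sc8.png

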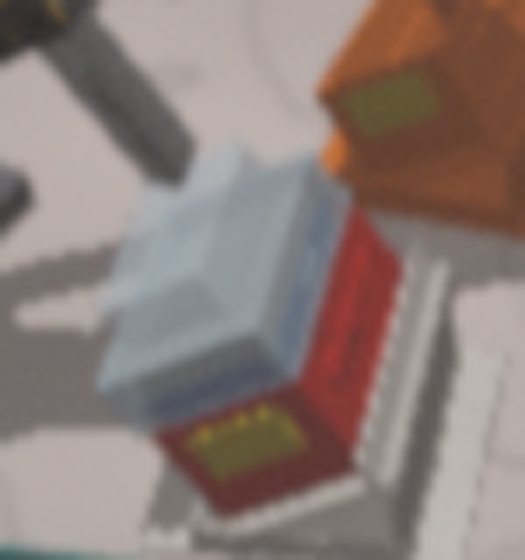

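View pics/si8.png

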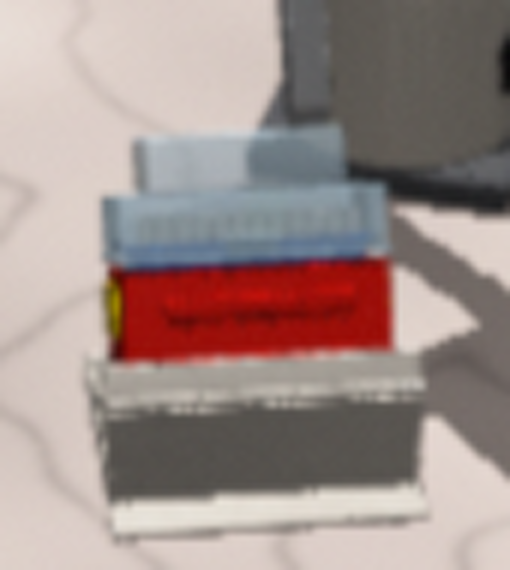

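Both ends now look level, with a hard stop at z=84.8 (11 mm of travel). I'll check the -y end with a press there as well.

```bash
python3 -m handwheel '{"delta_pos":[[0,0,-10],[0,-20,0],[0,-22,0],[0,-22,0],[0,0,4],[0,0,2],[0,0,1],[0,0,0]],"rotation":[[0,0,0],[0,0,0],[0,0,0],[0,0,0],[0,0,0],[0,0,0],[0,0,0],[0,0,0]],"claw":[1,1,1,1,1,1,1,1]}'; python3 -c "
from h import *
st()"
python3 -m handwheel '{"delta_pos":[[0,0,1],[0,0,1],[0,0,1],[0,0,0.7],[0,0,0.7],[0,0,0.7],[0,0,0],[0,0,0]],"rotation":[[0,0,0],[0,0,0],[0,0,0],[0,0,0],[0,0,0],[0,0,0],[0,0,0],[0,0,0]],"claw":[1,1,1,1,1,1,1,1]}'; python3 -c "
from h import *
st()"
```

```text
time: 14.25
tool_pos: [0.5858, -0.194, 0.1058]
ee_rot: [-3.138, 0.522, -1.15]
wrist_force: [3.9, -0.9, 4.7]
width: 0.0003
t 14.25 TCP in box mm [ -0.6 -29.5  85.5] F box [ 0.3 -3.2  5.3] T [ 0.12 -0.61 -0.44] w 0.3 q [-0.58  0.6   0.93  0.31  2.04  0.65]
shift tool mm [0. 0. 0.] after turn [0. 0. 0.] rot [-0.0027 -0.0016  0.0015]
time: 15.25
tool_pos: [0.5861, -0.194, 0.1054]
ee_rot: [-3.134, 0.515, -1.149]
wrist_force: [5.3, -6.1, 15.2]
width: 0.0006
t 15.25 TCP in box mm [ -0.8 -29.8  85.2] F box [ 0.9 -2.4 17. ] T [ 0.15 -0.35 -0.24] w 0.6 q [-0.58  0.6   0.93  0.31  2.03  0.65]
shift tool mm [0. 0. 0.] after turn [0. 0. 0.] rot [-0.0065 -0.0085  0.0023]
```

```bash
python3 -m handwheel '{"delta_pos":[[0,0,-20],[0,0,-30],[0,15,-10],[0,15,0],[0,0,0],[0,0,0],[0,0,0],[0,0,0]],"rotation":[[0,0,0],[0,0,0],[0,0,0],[0,0,0],[0,0,0],[0,0,0],[0,0,0],[0,0,0]],"claw":[1,1,-1,-1,-1,-1,-1,-1]}'; python3 - <<'E'
from h import *
st()
s=snap('wrist');cv2.imwrite('pics/w9.png',s['color'][:,:,::-1])
b=snap('side')
cv2.imwrite('pics/si9.png',cv2.resize(b['color'][90:225,240:375,::-1],None,fx=4,fy=4,interpolation=cv2.INTER_CUBIC))
O2=O-B@[0,0,.011]
for n,q in dict(domeTop=[(x,y,.132) for x in(-.029,.029) for y in(-.048,.048)],sh=[(x,y,.104) for x in(-.044,.044) for y in(-.063,.063)]).items():
    print(n,[proj(s,O2+B@np.array(p)).round(0).tolist() for p in q])
E
```

```text
time: 16.25
tool_pos: [0.5693, -0.2305, 0.1522]
ee_rot: [-3.14, 0.524, -1.15]
wrist_force: [-0.4, 0.4, -0.1]
width: 0.0571
t 16.25 TCP in box mm [ -0.4   0.4 139. ] F box [ 0.4  0.2 -0.3] T [-0.24 -0.09 -0.  ] w 57.1 q [-0.64  0.6   0.83  0.3   2.15  0.62]
shift tool mm [0. 0. 0.] after turn [0. 0. 0.] rot [-0.0003  0.0003  0.0017]
domeTop [[322.0, 157.0], [318.0, 285.0], [238.0, 157.0], [241.0, 285.0]]
sh [[338.0, 133.0], [332.0, 286.0], [222.0, 133.0], [228.0, 286.0]]
```

View pics/w9.png

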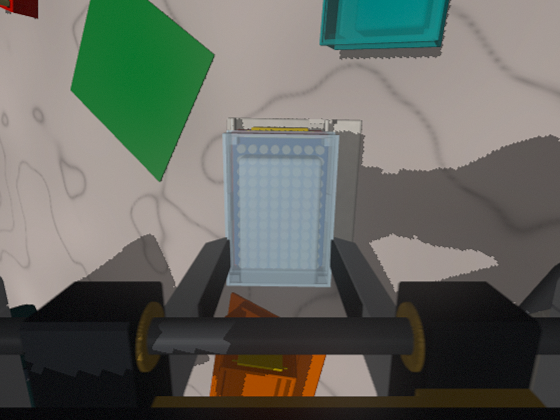

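View pics/si9.png

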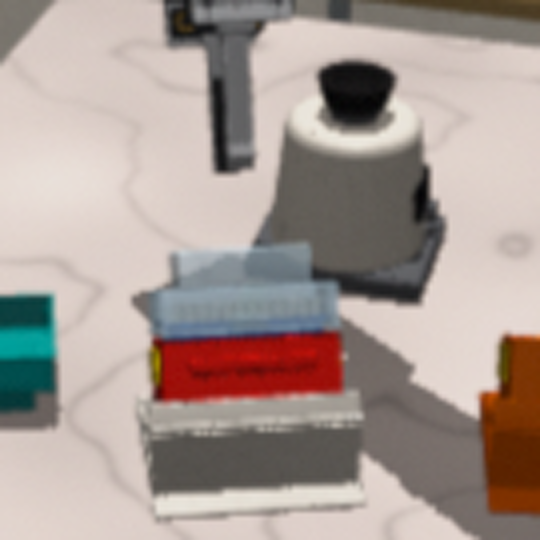

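The cover is centred and level to within about 1 mm (dome columns 238 to 325 in the wrist view). I'll open fully and go down astride the dome.

```bash
python3 -m handwheel '{"delta_pos":[[0,0,0],[0,0,0],[0,0,10],[0,0,20],[0,0,20],[0,0,15],[0,0,8],[0,0,3]],"rotation":[[0,0,0],[0,0,0],[0,0,0],[0,0,0],[0,0,0],[0,0,0],[0,0,0],[0,0,0]],"claw":[-1,-1,-1,-1,-1,-1,-1,-1]}'; python3 - <<'E'
from h import *
st()
s=snap('wrist');cv2.imwrite('pics/w10.png',s['color'][:,:,::-1])
b=snap('side')
cv2.imwrite('pics/si10.png',cv2.resize(b['color'][90:225,240:375,::-1],None,fx=4,fy=4,interpolation=cv2.INTER_CUBIC))
E
```

```text
time: 17.35
tool_pos: [0.5535, -0.1958, 0.0862]
ee_rot: [-3.14, 0.524, -1.15]
wrist_force: [0.2, 0.4, 1.0]
width: 0.0942
t 17.35 TCP in box mm [-0.4  0.8 62.7] F box [ 0.8 -0.4  0.7] T [-0.18 -0.07 -0.08] w 94.2 q [-0.61  0.55  1.04  0.29  1.99  0.6 ]
shift tool mm [0. 0. 0.] after turn [0. 0. 0.] rot [-0.0004  0.0006  0.0012]
```

View pics/w10.png

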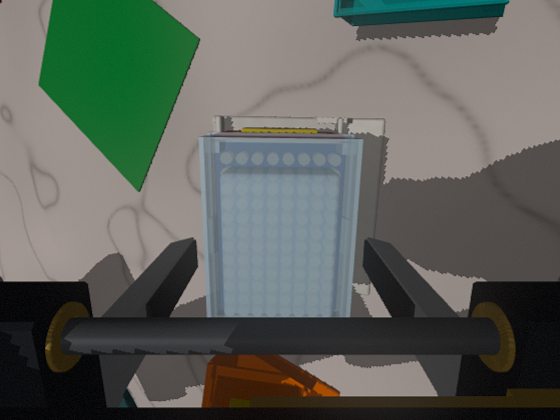

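View pics/si10.png

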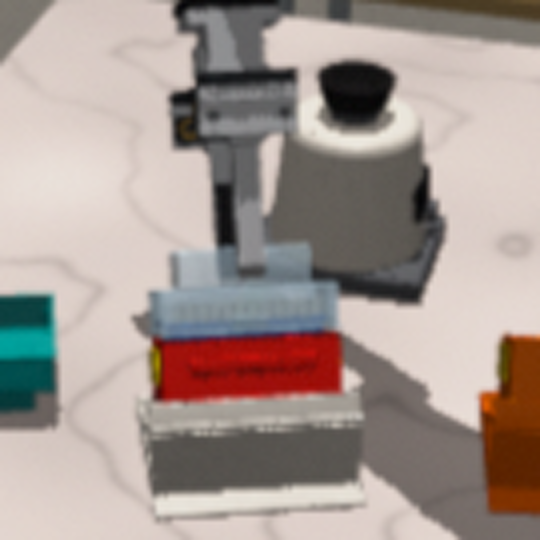

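The fingers straddle the dome in both views. Closing.

```bash
python3 -m handwheel '{"delta_pos":[[0,0,1],[0,0,0],[0,0,0],[0,0,0],[0,0,0],[0,0,0],[0,0,0],[0,0,0]],"rotation":[[0,0,0],[0,0,0],[0,0,0],[0,0,0],[0,0,0],[0,0,0],[0,0,0],[0,0,0]],"claw":[1,1,1,1,1,1,1,1]}'; python3 - <<'E'
from h import *
st()
E
```

```text
time: 18.45
tool_pos: [0.5535, -0.1955, 0.086]
ee_rot: [-3.14, 0.524, -1.15]
wrist_force: [-0.3, 0.8, 2.0]
width: 0.0578
t 18.45 TCP in box mm [-0.3  0.6 62.5] F box [ 1.7 -0.   1.3] T [ 0.2   0.09 -0.04] w 57.8 q [-0.61  0.55  1.05  0.29  1.99  0.6 ]
shift tool mm [0. 0. 0.] after turn [0. 0. 0.] rot [-0.0009  0.0002  0.0015]
```

Gripped at 57.8 mm. Lifting straight along the box axis.

```bash
python3 -m handwheel '{"delta_pos":[[0,0,-1],[0,0,-1],[0,0,-1],[0,0,-2],[0,0,-3],[0,0,-5],[0,0,-5],[0,0,-7]],"rotation":[[0,0,0],[0,0,0],[0,0,0],[0,0,0],[0,0,0],[0,0,0],[0,0,0],[0,0,0]],"claw":[1,1,1,1,1,1,1,1]}'; python3 - <<'E'
from h import *
st()
a=snap('scene');b=snap('side')
cv2.imwrite('pics/sc11.png',cv2.resize(a['color'][130:240,170:280,::-1],None,fx=5,fy=5,interpolation=cv2.INTER_CUBIC))
cv2.imwrite('pics/si11.png',cv2.resize(b['color'][90:225,240:375,::-1],None,fx=4,fy=4,interpolation=cv2.INTER_CUBIC))
E
```

```text
time: 19.45
tool_pos: [0.5589, -0.2077, 0.1082]
ee_rot: [-3.139, 0.522, -1.15]
wrist_force: [-0.2, 0.1, -0.1]
width: 0.0579
t 19.45 TCP in box mm [-0.8  0.6 88.4] F box [ 0.1  0.2 -0.2] T [-0.25 -0.08 -0.  ] w 57.9 q [-0.62  0.56  0.98  0.29  2.04  0.6 ]
shift tool mm [0. 0. 0.] after turn [0. 0. 0.] rot [-0.0014 -0.0012  0.0013]
```

View pics/sc11.png

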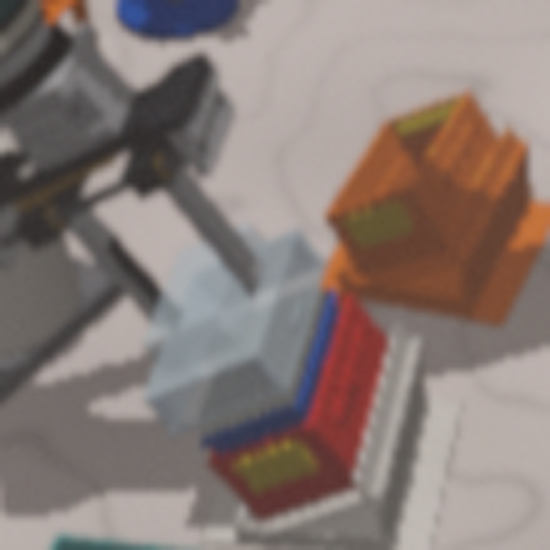

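View pics/si11.png

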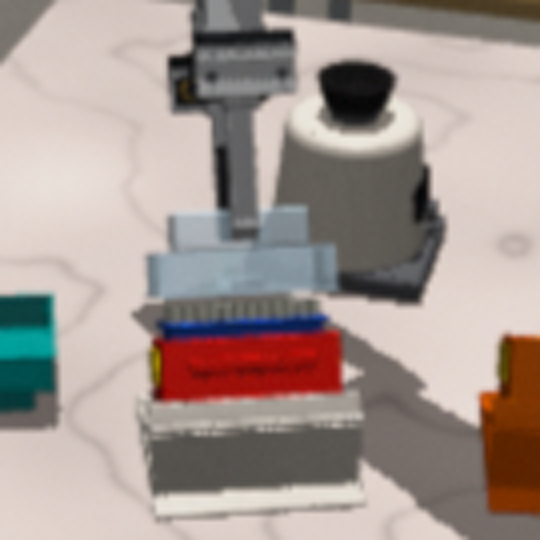

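The cover came away on its own. The tray and tips stay level in the box in both views. I'll lift further and then turn upright.

```bash
python3 -m handwheel '{"delta_pos":[[0,0,-20],[0,0,-30],[0,0,-30],[0,0,-20],[0,0,0],[0,0,0],[0,0,0],[0,0,0]],"rotation":[[0,0,0],[0,0,0],[0,0,0],[0,0,0],[0,0.1305,0],[0,0.1305,0],[0,0.1305,0],[0,0.1305,0]],"claw":[1,1,1,1,1,1,1,1]}'; python3 - <<'E'
from h import *
st()
p,Rt,o=tool(); print(p,o['ee_rot'])
z=np.array([0,0,-1.]);x=Rt[:,0]*[1,1,0];x/=np.linalg.norm(x);RV=np.c_[x,np.cross(z,x),z]
plan(np.array([.56,.131,.2]),RV)
b=snap('side');cv2.imwrite('pics/si12.png',b['color'][:,:,::-1])
E
```

```text
time: 20.55
tool_pos: [0.579, -0.253, 0.195]
ee_rot: [-3.139, -0.003, -1.151]
wrist_force: [0.0, 0.7, -0.7]
width: 0.0578
t 20.55 TCP in box mm [ -0.3   0.7 188.3] F box [ 0.2 -0.3 -0.9] T [ 0.03 -0.   -0.  ] w 57.8 q [-0.5   0.27  1.11 -0.    1.76  0.65]
shift tool mm [0. 0. 0.] after turn [0. 0. 0.] rot [-0.0023 -0.5271  0.0014]
[ 0.57902845 -0.252977    0.194975  ] [-3.13904225 -0.0034945  -1.15119219]
shift tool mm [-358.4 -139.1   -5.9] after turn [-358.4 -139.1   -5. ] rot [-0.0026 -0.0035  0.    ]
```

View pics/si12.png

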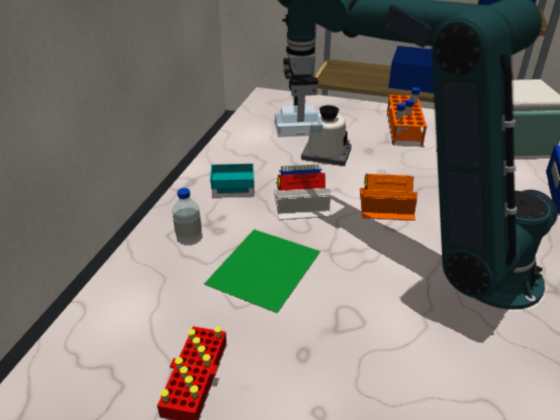

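The cover hangs upright at about (298,122), and the tray stays in the box. Carrying it to the mat.

```bash
python3 -m handwheel '{"delta_pos":[[-30,-12,0],[-55,-21.5,0],[-55,-21.5,0],[-55,-21.5,0],[-55,-21.5,0],[-55,-21.5,0],[-40,-15,0],[-13,-4.6,0]],"rotation":[[0,0,0],[0,0,0],[0,0,0],[0,0,0],[0,0,0],[0,0,0],[0,0,0],[0,0,0]],"claw":[1,1,1,1,1,1,1,1]}'
python3 -m handwheel '{"delta_pos":[[0,0,30],[0,0,40],[0,0,40],[0,0,30],[0,0,15],[0,0,8],[0,0,4],[0,0,0]],"rotation":[[-0.002,-0.003,0],[0,0,0],[0,0,0],[0,0,0],[0,0,0],[0,0,0],[0,0,0],[0,0,0]],"claw":[1,1,1,1,1,1,1,1]}'; python3 - <<'E'
from h import *
p,Rt,o=tool(); print(p,o['ee_rot'],o['wrist_force'],o['width'])
a=snap('scene');b=snap('side')
cv2.imwrite('pics/sc13.png',cv2.resize(a['color'][150:320,220:420,::-1],None,fx=4,fy=3.5))
cv2.imwrite('pics/si13.png',cv2.resize(b['color'][150:330,160:360,::-1],None,fx=3,fy=3))
E
```

```text
time: 21.6
tool_pos: [0.5597, 0.1331, 0.1947]
ee_rot: [-3.141, 0.003, -1.148]
wrist_force: [-0.2, 0.0, -1.3]
width: 0.0579
time: 22.6
tool_pos: [0.5604, 0.1314, 0.0287]
ee_rot: [-3.141, 0.004, -1.151]
wrist_force: [1.2, 0.2, -0.7]
width: 0.0576
[0.56044748 0.13135631 0.02866188] [-3.14076719  0.00408217 -1.15133152] [ 1.20262342  0.23651858 -0.72340358] 0.05757807912871551
```

View pics/sc13.png

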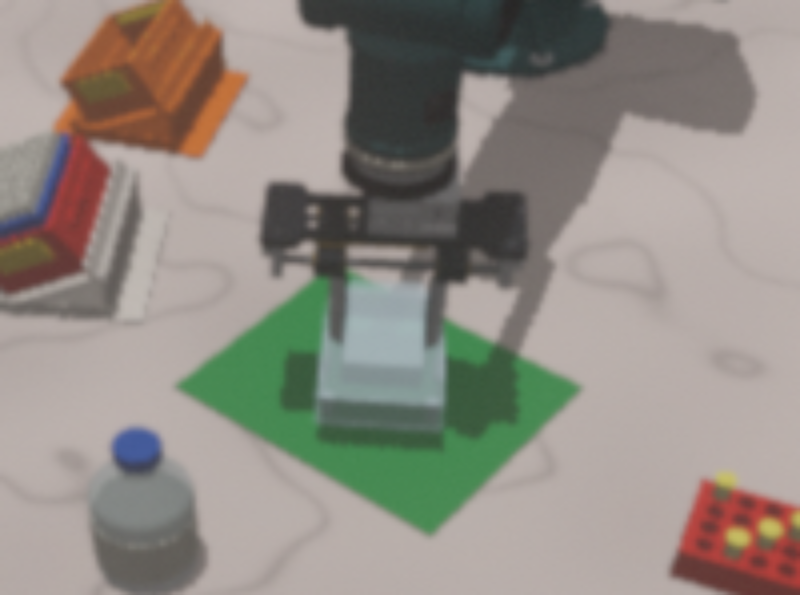

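View pics/si13.png

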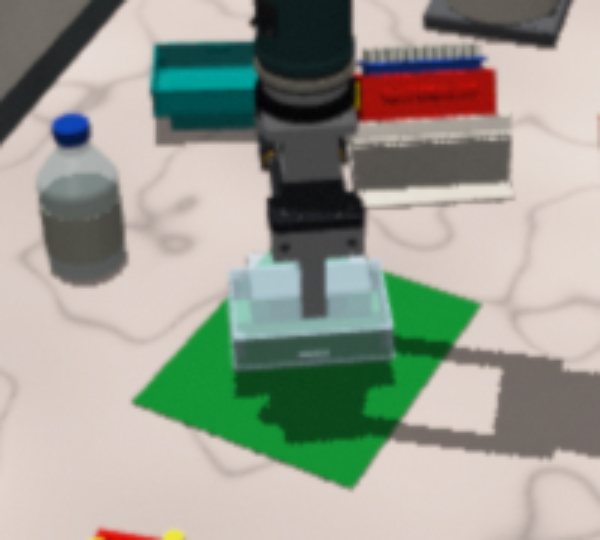

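The cover is upright above the middle of the mat, about 24 mm up. Lowering slowly.

```bash
python3 -m handwheel '{"delta_pos":[[0,0,5],[0,0,5],[0,0,4],[0,0,3],[0,0,2],[0,0,1],[0,0,0],[0,0,0]],"rotation":[[0,0,0],[0,0,0],[0,0,0],[0,0,0],[0,0,0],[0,0,0],[0,0,0],[0,0,0]],"claw":[1,1,1,1,1,1,1,1]}'
python3 -m handwheel '{"delta_pos":[[0,0,1],[0,0,1],[0,0,1],[0,0,1],[0,0,0],[0,0,0],[0,0,0],[0,0,0]],"rotation":[[0,0,0],[0,0,0],[0,0,0],[0,0,0],[0,0,0],[0,0,0],[0,0,0],[0,0,0]],"claw":[1,1,1,1,1,1,1,1]}'
```

```text
time: 23.7
tool_pos: [0.5598, 0.1314, 0.0079]
ee_rot: [3.141, 0.004, -1.151]
wrist_force: [-0.3, -0.8, -0.5]
width: 0.0579
time: 24.7
tool_pos: [0.5597, 0.1314, 0.0037]
ee_rot: [3.141, 0.004, -1.151]
wrist_force: [1.5, -0.2, -0.7]
width: 0.0578
```

```bash
python3 -m handwheel '{"delta_pos":[[0,0,1],[0,0,1],[0,0,1],[0,0,0.5],[0,0,0],[0,0,0],[0,0,0],[0,0,0]],"rotation":[[0,0,0],[0,0,0],[0,0,0],[0,0,0],[0,0,0],[0,0,0],[0,0,0],[0,0,0]],"claw":[1,1,1,1,1,1,1,1]}'
```

```text
time: 25.7
tool_pos: [0.5602, 0.1317, 0.003]
ee_rot: [-3.141, 0.004, -1.151]
wrist_force: [-4.2, 1.3, 10.2]
width: 0.0579
```

Contact with the mat at z≈3.5 mm. I'll ease the load, then release and rise.

```bash
python3 -m handwheel '{"delta_pos":[[0,0,-1],[0,0,-1],[0,0,0],[0,0,0],[0,0,0],[0,0,0],[0,0,0],[0,0,0]],"rotation":[[0,0,0],[0,0,0],[0,0,0],[0,0,0],[0,0,0],[0,0,0],[0,0,0],[0,0,0]],"claw":[1,1,1,-1,-1,-1,-1,-1]}'
python3 -m handwheel '{"delta_pos":[[0,0,0],[0,0,0],[0,0,-10],[0,0,-30],[0,0,-40],[0,0,-40],[0,0,-30],[0,0,0]],"rotation":[[0,0,0],[0,0,0],[0,0,0],[0,0,0],[0,0,0],[0,0,0],[0,0,0],[0,0,0]],"claw":[-1,-1,-1,-1,-1,-1,-1,-1]}'
python3 - <<'E'
from h import *
a=snap('scene');b=snap('side')
cv2.imwrite('pics/sc14.png',cv2.resize(a['color'][150:320,190:390,::-1],None,fx=4,fy=3.5))
cv2.imwrite('pics/si14.png',cv2.resize(b['color'][130:330,160:360,::-1],None,fx=3,fy=3))
E
```

```text
time: 26.7
tool_pos: [0.5597, 0.1314, 0.0021]
ee_rot: [3.141, 0.005, -1.151]
wrist_force: [0.3, -0.6, -0.2]
width: 0.0937
time: 27.7
tool_pos: [0.5622, 0.1312, 0.1564]
ee_rot: [-3.135, 0.002, -1.151]
wrist_force: [-0.4, -0.8, 0.2]
width: 0.0939
```

View pics/sc14.png

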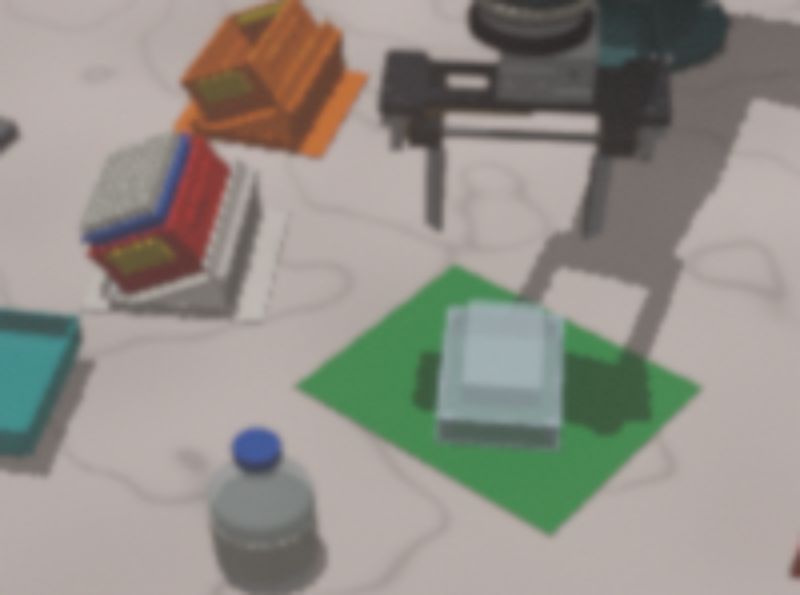

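View pics/si14.png

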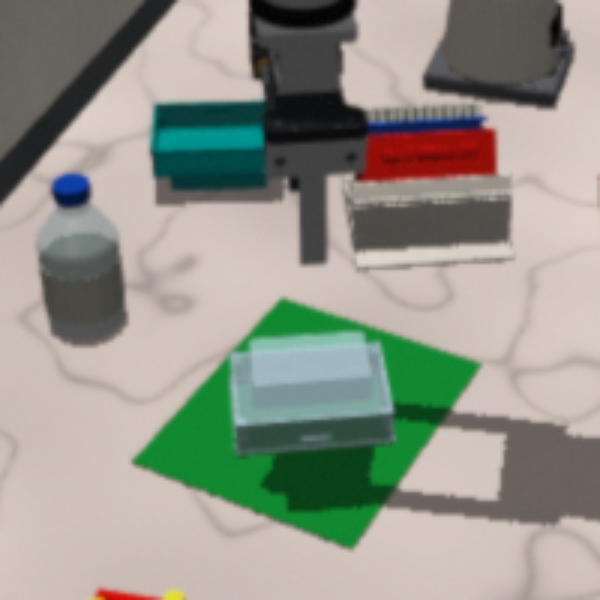

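The cover stands alone on the mat, and the tray and tips are in the box. One measurement of the height and position before handing in.

```bash
python3 - <<'E'
from h import *
a=snap('scene');b=snap('side')
P=tri([(a,(190+503/4,150+353/3.5)),(b,(160+310/3,130+364/3))])
print(P,proj(a,P),proj(b,P), 'pred', proj(a,[.56,.131,.063]),proj(b,[.56,.131,.063]))
cv2.imwrite('pics/si15.png',cv2.resize(b['color'][155:225,265:345,::-1],None,fx=8,fy=8,interpolation=cv2.INTER_CUBIC))
cv2.imwrite('pics/sc15.png',cv2.resize(a['color'][180:240,200:270,::-1],None,fx=8,fy=8,interpolation=cv2.INTER_CUBIC))
# predicted tray plate corners home
for z in(.066,.070): print([proj(b,O+B@[.04,y,z]).round(1).tolist() for y in(-.058,.058)],[proj(a,O+B@[.04,y,z]).round(1).tolist() for y in(-.058,.058)])
for nm,s,uv,z in [('vortex',a,(162,160),.16),('bottle',b,(183,192),.14)]:pass
cv2.imwrite('pics/full.png',a['color'][:,:,::-1])
E
```

```text
[0.5607598  0.13267726 0.05190192] [315.32978402 249.88198896] [262.54835495 252.35087865] pred [315.12095836 246.97232364] [262.98375714 248.48121807]
[[281.7, 173.2], [322.4, 170.5]] [[230.5, 211.9], [237.1, 187.9]]
[[281.6, 171.8], [322.3, 169.1]] [[229.8, 211.0], [236.4, 187.1]]
```

View pics/si15.png

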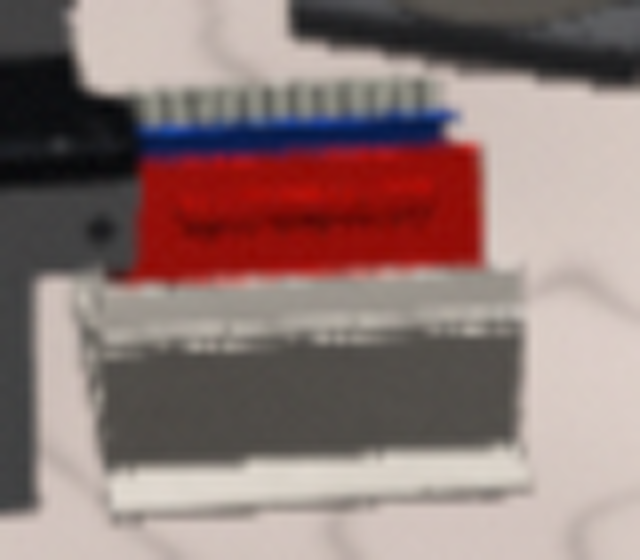

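View pics/sc15.png

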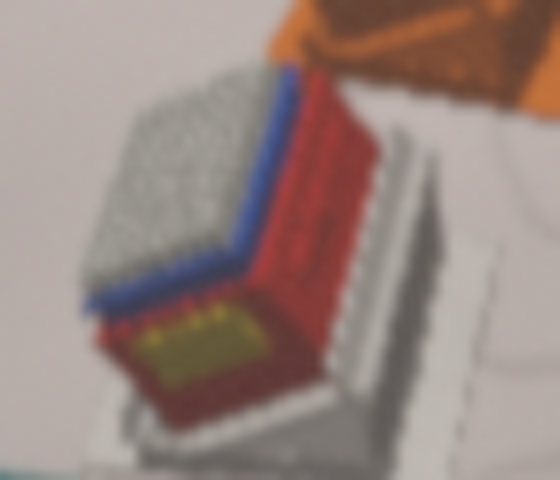

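View pics/full.png

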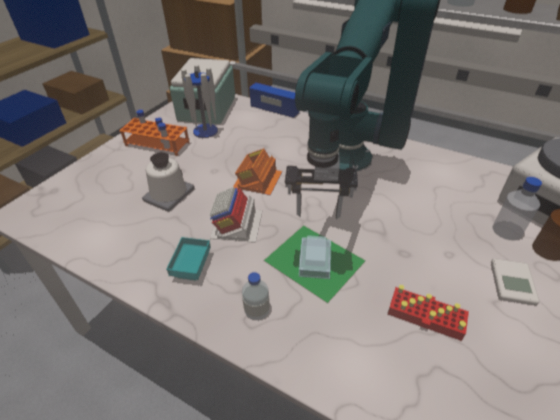

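```bash
python3 -c "
from bench import robot
print(robot.close_job())"
```

```text
the job is handed in; nothing more can be done
None
```

I pressed the tray home at both ends, took the cover off on its own and stood it open side down on the mat. The job was handed in at about 28 s of the 58 s allowed; no verdict came back.

**Pressing:** A press on the middle of the dome snapped only the −y end (force peaked near 14 N). A second press 35 mm towards +y snapped the other end. Test presses at both ends stopped hard at 84.8 mm and 85.2 mm, about 11 mm below first contact. The highest wrist force I read was about 17 N.

**Lifting and placing:** The cover came off with the tray staying in the box. I carried it upright to the mat, set it down until I felt contact (about 10 N), eased off, opened the gripper and backed away.

**Last checks:** The final pictures show the tray level with the box edge to about 0.01 rad. The cover is upright near the middle of the mat, with its centre at about (0.56, 0.13). The other things on the bench look unmoved.

**Disagreements:**
- **Fingertips:** They sat about 36–40 mm behind the reported TCP in all three camera views, and the first contact confirmed it. I worked from the forces and pictures instead.
- **Cover height:** My last triangulation of the dome top gave 52 mm instead of the expected 63 mm. I put this down to picking the wrong point, because part of the dome's front face is in view. The contact height on the mat matched the cover standing flat.

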